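# Seat a tip box in its guide frame and latch it

### The job

Slide the loose pipette tip box that stands in front of the bolted guide frame in between its converging rails, and press it fully home against the white stop pad at its end, firmly but gently, holding the pressure for about a second; the pad is screwed in or out differently each time, so feel for it. Then let go of the box and swing the latch bar fully across behind it. Leave the bottle, the jar and the tape roll alone.

Things in the scene. Friction and masses are not known exactly. Their poses are not given: they have to be found in the camera images.
- tip_box: loose closed pipette tip box, magenta, clear lid; 80 mm wide (x; 86 over the lid hinge, which overhangs above the rails), 112 long (y), 63 high, about 0.25 kg. Origin: centre of its underside. Goes in lengthwise, either end first: its y axis ends along the frame's x. Too wide to grasp: push it along the table by its rear end face, low down (20 to 40 mm above the table).
- guide_frame: aluminium guide frame bolted to the table, no floor (the box slides on the table). Origin: at table level on the centre line, where the parallel channel begins; x points the way in, y left of that, z up. Parallel rails: x = 0 to 165 mm, inner faces at y = +-41.5 mm. All rails 12 mm thick, 22 high. A stop holder closes the rear at x = 150 to 165 mm.
- mouth (a point): middle of the frame's mouth at table level, 100 mm before the frame's origin on its centre line. From here (inner half width 88 mm) two straight rails converge, 25 degrees to the centre line, to the channel; axes as the frame's.
- stop_holder: rear bridge with a black clamp screw (40 mm high), fixed at the channel's end. Origin: table level, middle of its front face (frame x = 150 mm); axes as the frame's. It carries the stop: a white pad (50 mm wide, 36 high) whose face stands 19 to 35 mm before the holder, set anew each time and not measured: find it by feel. 7 to 12 N on the box is a firm push (sliding takes 1 to 3); over 15 N is too much.
- latch (a joint): flat steel latch bar, 12 mm wide, 8 thick (31 to 39 mm above the table), 73 long, swings level about an upright post. 0 rad: fully across the channel behind the box (end stop); grows anticlockwise from above as it opens towards the mouth. Starts open at 1.9 to 2.25 rad, lying out over the right-hand rail; stays where it is left; takes about 1.5 N at the knob.
- latch_knob (a point): middle of the upright black knob on the latch bar: 16 mm diameter, 28 mm tall, 39 to 67 mm above the table (this point at 53 mm). From the pivot it lies at (-22, +60) mm in the frame's axes when the latch is shut, turned anticlockwise by the joint value when open.
- latch_pivot (a point): the latch's pivot, at the bar's top face 39 mm above the table; in the frame's coordinates (-6, -62) mm. Its screw head stands 4 mm higher.
- bottle_100: bystander: 100 ml screw bottle, 56 mm diameter, 100 mm high; origin at the centre of its underside
- fitting_jar: bystander: small clear jar with a screw lid, 45 mm diameter, 58 mm high; origin at the centre of its underside
- tape_roll: bystander: roll of white thread tape lying flat, 48 mm diameter, 13 mm high; origin at the centre of its underside
Things that resemble listed ones, but are neither listed nor needed, are in the scene too. What is shaped like the tip_box but brown is not meant.

How it is judged:
On the way, in this order (a step that is already met when the one before it is completed fails the run):
1. the tip box has entered the parallel channel, in line with it (y of tip_box in the frame of guide_frame between -0.003 and 0.003 m and angle between the y axis of tip_box and the x axis of guide_frame, either way round below 0.05 rad and x of tip_box in the frame of guide_frame above 0.01 m), for 0.1 s.
2. the tip box is pressed against the stop with at least 4 N for half a second (contact force between tip_box and stop_holder above 4 N), for 0.5 s.
3. the latch bar is swung across behind the box (value of joint latch below 0.12 rad), for 0.2 s.
At the end, for the whole second after the job is handed in: the tip box stands flat in the channel, centred within 3 mm and in line within 0.05 rad, pushed in to where the stop pad can stand (its centre 57 to 76.5 mm into the channel); the latch is within 0.12 rad of shut; all is at rest (y of tip_box in the frame of guide_frame between -0.003 and 0.003 m and angle between the y axis of tip_box and the x axis of guide_frame, either way round below 0.05 rad and x of tip_box in the frame of guide_frame between 0.057 and 0.0765 m and height (world z) of tip_box below 0.004 m and angle between tip_box's own z axis and vertical below 0.05 rad and value of joint latch below 0.12 rad and linear speed of tip_box below 0.01 m/s); the robot touches nothing.
It fails at once if the tip box is pressed on the stop with more than 15 N (contact force between tip_box and stop_holder above 15 N).
It fails at once if the robot pushes the tip box with more than 25 N (contact force between the fingers and tip_box above 25 N).
It fails at once if the tip box is lifted or tipped (height (world z) of tip_box above 0.02 m or angle between tip_box's own z axis and vertical above 0.3 rad).
It fails at once if the bottle, the jar or the tape roll is moved more than 2 cm (distance of any of bottle_100, fitting_jar, tape_roll from where it was at the start of the episode above 0.02 m).
It also fails if it takes over 72 s, if anything falls off the work surface, if the arm or the gripper's body presses on something with over 40 N, if the wrist force passes 120 N, or if a joint passes its speed limit or range.

### The arm

A 6-joint arm with a two-finger parallel gripper is mounted at the origin on a cart in front of the work surface, level with it; the furniture and walls round the work are solid. World frame = base frame: x ahead of the robot, y to its left, z up, the work surface at z = 0. Lengths are in m, angles in rad, forces in N, time in s.
With the tool pointing down it reaches from about 0.25 to 0.725 m from the base axis. Payload 4 kg.
Tool frame: the origin (TCP) lies at the very end of the fingers, on their centre line; the grasp point (between the pads) lies 19 mm behind it (r.grip_depth is the distance from the TCP to the grasp point, in m); y points along the fingers, x is the direction in which the jaws open and shut, and the axes are right-handed (so a half turn about y gives the same grasp; the last joint's range is limited). The gripper opens to 85 mm and grips with 20 to 120 N. Pads are 22 mm wide; open, the fingers measure 114 mm over their backs; the gripper's body (76 mm by 85 mm) begins 54 mm behind the grasp point. The pads swing forward as they close: fully open they stand 13 mm farther back than shut.
Start: joints at [1.278, 0.241, 0.005, 1.335, 0, 1.571], TCP at [0.144, 0.479, 0.231] pointing down, gripper open.
Joint ranges: [-2.72, 2.72], [-1.05, 1.87], [-1.09, 1.28], [-1.99, 2.15], [-1.42, 1.44], [-3.14, 3.14]. Speed limits (rad/s): [2.79, 2.79, 3.14, 3.14, 3.14, 3.14].

### API

Orientations are given as [roll, pitch, yaw] about the fixed x, y, z axes, in that order (R = Rz(yaw) Ry(pitch) Rx(roll)).
In Python, from workcell import r gives the robot as it stands.
- The arm moves only by the tool jog_arm, never from a script. Its argument "increments" is text: rows parted by semicolons, each of 5 numbers parted by spaces: the shift along the tool's x, y, z in cm, then the turn about the tool's y in rad, then the closure, from 0 (fully open) to 1 (shut). A call has 1 to 8 rows; each row shifts and turns the commanded pose from where the row before left it, along the tool's axes as they then stand; what a row does not reach is not made up. A row lasts 1/10 s, in which the tool goes at most 50 mm and 8.59 degrees, less where a joint would pass 70% of its speed; a pose out of reach is approached as far as the arm can. A call with a gripper value outside its range is refused whole. The fingers move at their own pace and stop on an object; "newtons" is the grip in N (left out, the last holds). Time passes only in rows, so rows that do not move let the fingers close. It gives the time, the measured TCP pose, the force and the opening at its end, in the units of the state.
- r.state(): the state, without advancing time (a new reading comes with each control period).
- r.capture(name): name is "scene" or "top" or "wrist"; returns a dict with "img" (420x560x3 uint8, red, green, blue), "camera_matrix" (3x3 intrinsics, pixels), "eye" and "rotation" of the camera in the world; the wrist camera has in their place "hand_eye" (4x4, takes a point from camera to tool coordinates, whose origin is the TCP and whose axes are the tool frame's). Camera axes: x right, y up, looking along -z (the intrinsics and any distortion apply to the point x, -y, -z); pixel columns grow to the right and rows downward; lengths in m; the calibration is good to about 2 mm. The wrist camera is an equidistant fisheye: a pixel r from the principal point sees the ray r / f radians off the axis. A picture is of the moment at which its call begins: read the wrist's pose just before it. There is no depth.
- r.sign_off(): hands the job in, once; it reports no verdict.
The state is a dict: "time": time; "q": joint angles; "qvel": joint speeds; "joint_torque": joint torques, N m; "tool_pos": TCP position; "tcp_rot": TCP orientation; "ft_force": force on the tool from outside, world axes, zero at the start; "ft_torque": the same for the moment, N m; "opening": finger opening in m.
Only numpy, scipy, OpenCV 4.12 (cv2) and the standard library are available. Lean on these libraries where they do the work, as an engineer would, in place of code of your own. Each camera call takes 0.05 s, during which the arm holds its last target. There are 200 camera calls.

## Working session

There is one attempt and no reset: what is moved stays moved. The work goes in short steps, Python scripts to look and compute and a tool call to move; the robot and the scene stay as the last step left them, time stands still between calls to the robot, and variables do not carry over. Pictures are saved under pics/ and viewed, about 8 in all and at most 12, crops included, and the job is handed in when it is done.

Besides the shell and the picture viewer there is one more tool, called as a command line: name --argument value ..., lists and objects as JSON in quotes. jog_arm: Moves the arm, as the interface text tells. Its arguments: {"type":"object","properties":{"increments":{"type":"string"},"newtons":{"type":"number"}},"required":["increments"]}

```bash
mkdir -p pics; ls
cat > h.py <<'E'
import numpy as np,cv2
from workcell import r
def ray(c,u,v):
    K=np.array(c["camera_matrix"]);p=np.linalg.inv(K)@[u,v,1]
    return np.array(c["rotation"])@np.array([p[0],-p[1],-1.0])
def onplane(c,u,v,z):
    d=ray(c,u,v);e=np.array(c["eye"]);return e+d*(z-e[2])/d[2]
def proj(c,P):
    p=np.array(c["rotation"]).T@(np.array(P)-np.array(c["eye"]));q=np.array(c["camera_matrix"])@[p[0]/-p[2],-p[1]/-p[2],1]
    return q[:2]
E
python3 - <<'E'
from h import *
import pickle
print(r.state())
for n in("top","scene"):
    c=r.capture(n);pickle.dump(c,open(n+".pkl","wb"));print(n,{k:v for k,v in c.items() if k!="img"})
    cv2.imwrite(f"pics/{n}0.png",cv2.cvtColor(c["img"],cv2.COLOR_RGB2BGR))
E
```

```text
pics
{'time': 0.0, 'q': array([1.27803946e+00, 2.41394424e-01, 3.70703118e-03, 1.33519043e+00,
       1.06791845e-05, 1.57082851e+00]), 'qvel': array([-0.00054388, -0.00212433, -0.00156127, -0.00093517, -0.00172462,
       -0.00017206]), 'joint_torque': array([ 1.98913176e-05, -3.72313750e+01,  2.52409744e+01,  1.69027399e-02,
        5.95261372e-05, -4.17687048e-06]), 'tool_pos': array([0.14410957, 0.47811719, 0.23041566]), 'tcp_rot': array([-1.57078571,  0.00208149,  1.27800727]), 'ft_force': array([-0.69259807, -0.23568562, -0.15495507]), 'ft_torque': array([ 0.0248827 , -0.00696948, -0.01550661]), 'opening': 0.08526158450486952}
top {'camera_matrix': array([[514.26218575,   0.        , 269.3649091 ],
       [  0.        , 514.26218575, 209.11673428],
       [  0.        ,   0.        ,   1.        ]]), 'eye': array([ 0.30426688, -0.01150176,  1.37772726]), 'rotation': array([ 0.15282869, -0.0130971 , -1.57763276])}
scene {'camera_matrix': array([[524.83009748,   0.        , 274.77380707],
       [  0.        , 524.83009748, 214.36586027],
       [  0.        ,   0.        ,   1.        ]]), 'eye': array([-0.64154832,  0.67159877,  1.19657364]), 'rotation': array([ 0.87377462,  0.01940075, -2.12959787])}
```

View pics/top0.png

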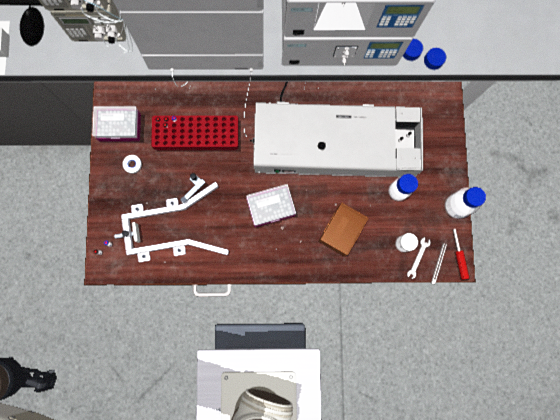

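View pics/scene0.png

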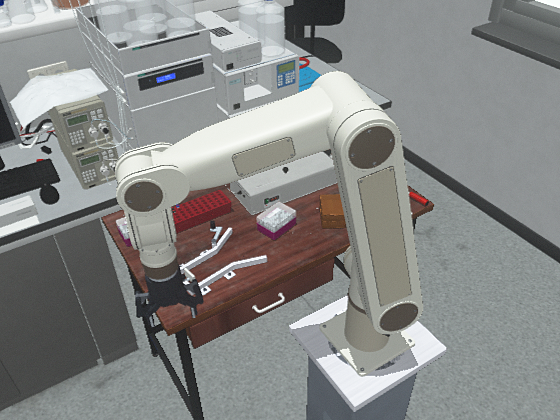

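Top view: the guide frame is at about (125–228, 180–255) with its mouth facing right. Magenta boxes stand at (270,203) and (115,122), and there is a brown one at (344,229). The box at (270,203) fits, because it is magenta and stands in front of the mouth. I'll confirm it in a crop with the estimates.

```bash
sed -i '1a from scipy.spatial.transform import Rotation as Rn' h.py; sed -i 's/np.array(c\["rotation"\])/Rn.from_euler("xyz",c["rotation"]).as_matrix()/g' h.py
python3 - <<'E'
from h import *
import pickle
c=pickle.load(open("top.pkl","rb"))
print("tcp",proj(c,[.144,.478,.23]),"base",proj(c,[0,0,0]),"x+",proj(c,[.3,0,0]))
for p in [(125,219),(270,203),(115,122),(186,209),(187,241),(131,163),(405,190),(406,242)]: print(p,onplane(c,*p,0).round(3))
im=cv2.cvtColor(c["img"],cv2.COLOR_RGB2BGR)[150:275,85:305]
im=cv2.resize(im,None,fx=3.6,fy=3.6,interpolation=cv2.INTER_CUBIC)
cv2.imwrite("pics/crop1.png",im)
E
```

```text
tcp [ 34.67231903 365.50758505] base [258.62514388 408.74170449] x+ [258.21035161 289.99003366]
(125, 219) [0.491 0.358 0.   ]
(270, 203) [ 0.533 -0.033  0.   ]
(115, 122) [0.763 0.395 0.   ]
(186, 209) [0.518 0.195 0.   ]
(187, 241) [0.431 0.19  0.   ]
(131, 163) [0.646 0.347 0.   ]
(405, 190) [ 0.567 -0.402  0.   ]
(406, 242) [ 0.425 -0.398  0.   ]
```

View pics/crop1.png

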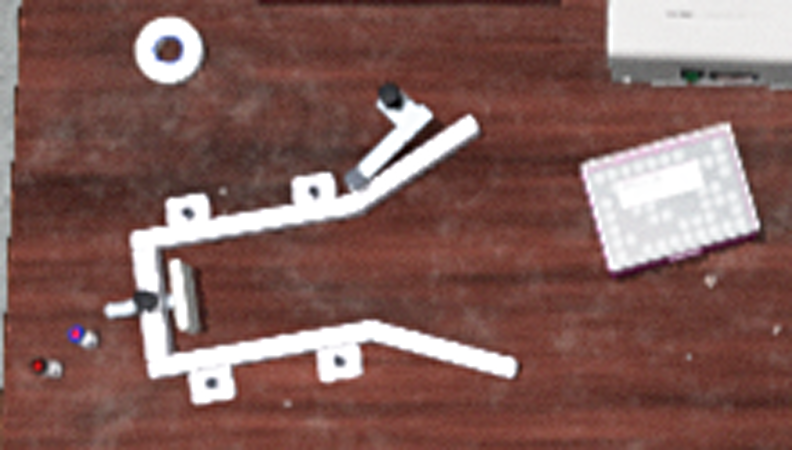

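The crop confirms it: the magenta box with the clear lid is at crop (670,200), in front of the mouth. The knob is at (390,97), the latch pivot at (357,181) and the white pad at (183,295). Next I'll measure and move over the scene.

jog_arm --increments "-2.5 0 -4.2 0 0;-2.5 0 -4.2 0 0;-2.5 0 -4.2 0 0;-2.5 0 -4.2 0 0;-2.5 0 -4.2 0 0;-2.5 0 -4.2 0 0;-2.5 0 -4.2 0 0;-2.5 0 -4.2 0 0"

```text
time: 0.9
tool_pos: [0.4091, 0.1884, 0.2311]
tcp_rot: [-1.57, 0.0, 1.278]
ft_force: [0.6, 1.4, 0.2]
opening: 0.0856
```

```bash
cat > meas.py <<'E'
from h import *
import pickle
c=pickle.load(open("top.pkl","rb"))
g=c["img"].astype(float);mn=g.min(2)
def edge(p0,p1,n=40,w=5):
    # strongest dark->bright step going downwards near the line p0-p1 (crop pixels)
    out=[]
    for t in np.linspace(0,1,n):
        u=(p0[0]+t*(p1[0]-p0[0]))/3.6+85-.36;v=(p0[1]+t*(p1[1]-p0[1]))/3.6+150-.36
        vs=np.arange(v-w,v+w,.1)
        pr=cv2.remap(mn.astype(np.float32),np.full((len(vs),1),u,np.float32),vs.astype(np.float32)[:,None],cv2.INTER_LINEAR)[:,0]
        d=pr[10:]-pr[:-10];i=d.argmax();out.append((u,vs[i]+.5))
    return np.array(out,np.float32)
def line(pts,z=.022):
    P=np.array([onplane(c,*p,z)[:2] for p in pts],np.float32)
    vx,vy,x,y=cv2.fitLine(P,cv2.DIST_HUBER,0,.001,.001).ravel();return np.array([x,y]),np.array([vx,vy])
def inter(a,b):
    s=np.linalg.solve(np.c_[a[1],-b[1]],b[0]-a[0]);return a[0]+s[0]*a[1]
U=line(edge((215,222),(290,207)));L=line(edge((220,343),(365,320)))
LF=line(edge((385,325),(500,356)))
for n,l in(("U",U),("L",L),("LF",LF)): print(n,l, np.degrees(np.arctan2(l[1][1],l[1][0]))%180)
k=inter(L,LF);d=L[1]/np.linalg.norm(L[1]);d=d*np.sign(d[1]);nrm=np.array([-d[1],d[0]])
print("kinkL",k,"width",abs((U[0]-k)@nrm),"expect .095")
o=k-.0415*nrm;print("origin",o,"yaw",np.arctan2(d[1],d[0]))
def f2p(u,v,z):
    P=onplane(c,u/3.6+85-.36,v/3.6+150-.36,z)[:2]-o;return np.array([P@d,P@nrm])*1000
print("pivot (-6,-62)",f2p(357,181,.043));print("knob",f2p(390,94,.067))
print("pad face",f2p(182,262,.036),f2p(197,330,.036))
print("box lid corners",[f2p(*p,.063).round(1) for p in((583,165),(730,124),(760,228),(612,268))])
E
python3 meas.py
```

```text
U (array([0.51743835, 0.27219072], dtype=float32), array([ 0.1578398, -0.9874647], dtype=float32)) 99.081535
L (array([0.42407387, 0.25466973], dtype=float32), array([ 0.16813944, -0.9857632 ], dtype=float32)) 99.679665
LF (array([0.42209318, 0.13592473], dtype=float32), array([0.26512703, 0.9642135 ], dtype=float32)) 74.625496
kinkL [0.43581563 0.1858305 ] width 0.09498123 expect .095
origin [0.4767248  0.19280829] yaw 1.7397383
pivot (-6,-62) [ -8.3936364 -57.9773607]
knob [ -44.32837827 -112.19761291]
pad face [126.64672793 -22.13879735] [122.72913062  28.92228862]
box lid corners [array([-172.8,  -37.5]), array([-282.7,  -48.9]), array([-290.2,   29.7]), array([-180.6,   39.8])]
```

jog_arm --increments "0 0 0 0.145 0;0 0 0 0.145 0.3;0 0 0 0.145 0.5;0 0 0 0.145 0.5;0 0 0 0.145 0.5;0 0 0 0.145 0.5;0 0 0 0.145 0.5;0 0 0 0 0.5"

```text
time: 1.7
tool_pos: [0.408, 0.1901, 0.2309]
tcp_rot: [-1.571, 0.001, 0.263]
ft_force: [-0.3, 0.7, 0.6]
opening: 0.0422
```

jog_arm --increments "0 0 -4 0 0.5;0 0 -4 0 0.5;0 0 -4 0 0.5;0 0 -4 0 0.5;0 0 0 0 0.5;0 0 0 0 0.5"

```text
time: 2.3
tool_pos: [0.4497, 0.0351, 0.231]
tcp_rot: [-1.57, 0.001, 0.263]
ft_force: [0.1, 0.4, -0.7]
opening: 0.0426
```

Run:
```python
from h import *
import pickle
s=r.state();c=r.capture("wrist");pickle.dump((s,c),open("w1.pkl","wb"))
print(s["tool_pos"],s["tcp_rot"],s["opening"],s["ft_force"]);print({k:v for k,v in c.items() if k!="img"})
cv2.imwrite("pics/w1.png",cv2.cvtColor(c["img"],cv2.COLOR_RGB2BGR))
```

```text
[0.44973022 0.03510102 0.2310305 ] [-1.57015799e+00  6.64066495e-04  2.62742310e-01] 0.0425638201494915 [ 0.05677983  0.39785953 -0.71370644]
{'camera_matrix': array([[325.1922621 ,   0.        , 279.37865966],
       [  0.        , 325.1922621 , 205.68844529],
       [  0.        ,   0.        ,   1.        ]]), 'hand_eye': array([[ 9.99999573e-01, -5.06258587e-04,  7.72527839e-04,
        -5.54996022e-04],
       [ 8.82272363e-04,  2.76084034e-01, -9.61133096e-01,
        -1.42133165e-01],
       [ 2.73299281e-04,  9.61133367e-01,  2.76084363e-01,
         6.98402888e-02],
       [ 0.00000000e+00,  0.00000000e+00,  0.00000000e+00,
         1.00000000e+00]])}
```

View pics/w1.png

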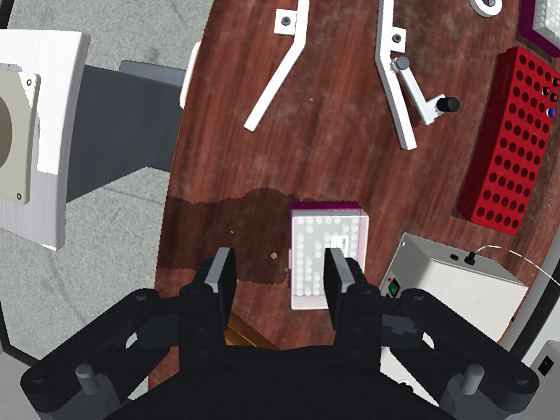

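The wrist view shows the box front with bottom corners at about (291,205) and (367,209). The rails' inner kinks are near (303,43) and (378,60), and the knob is at (447,104).

```bash
cat >> h.py <<'E'
O=np.array([.4767,.1928]);YAW=1.735
def wpt(s,c,u,v,z):
    K=c["camera_matrix"];a=np.array([(u-K[0,2])/K[0,0],(v-K[1,2])/K[1,1]]);th=np.hypot(*a);q=a/th*np.sin(th)
    H=np.array(c["hand_eye"]);d=H[:3,:3]@[q[0],-q[1],-np.cos(th)];R=Rn.from_euler("xyz",s["tcp_rot"]).as_matrix()
    e=s["tool_pos"]+R@H[:3,3];d=R@d;return (e+d*(z-e[2])/d[2])[:2]
def fr(P,o=None,yaw=None):
    o=O if o is None else o;y=YAW if yaw is None else yaw
    d=np.array([np.cos(y),np.sin(y)]);P=np.array(P)[:2]-o;return np.array([P@d,-P[0]*d[1]+P[1]*d[0]])*1000
def wd(x,y):
    d=np.array([np.cos(YAW),np.sin(YAW)]);return O+x/1000*d+y/1000*np.array([-d[1],d[0]])
E
python3 - <<'E'
from h import *
import pickle
s,c=pickle.load(open("w1.pkl","rb"))
im=cv2.cvtColor(c["img"],cv2.COLOR_RGB2BGR)
a=cv2.resize(im[0:160,235:475],None,fx=3.3,fy=3.3,interpolation=cv2.INTER_CUBIC)
b=cv2.resize(im[195:320,270:390],None,fx=3.3,fy=3.3,interpolation=cv2.INTER_CUBIC)
o=np.zeros((600,800,3),np.uint8);A=a[:,:400];A=cv2.resize(im[0:175,235:365+60],None,fx=2.1,fy=2.1)
o[:A.shape[0],:A.shape[1]]=A;o[:b.shape[0],400:400+b.shape[1]]=b;cv2.imwrite("pics/w1c.png",o);print(A.shape,b.shape)
for n,p,z in(("front bl",(291,206),0.0),("front br",(367,210),0.0),("kinkL",(303,43),.022),("kinkR",(378,60),.022),("knob",(450,104),.067),("tipL",(250,129),.022),("tipR",(408,149),.022)):
    P=wpt(s,c,*p,z);print(n,P.round(4),fr(P).round(1))
E
```

```text
(368, 399, 3) (412, 396, 3)
front bl [0.4719 0.0022] [-187.3   35.9]
front br [0.5637 0.0216] [-183.1  -57.9]
kinkL [0.4343 0.1853] [-0.5 43.1]
kinkR [0.5177 0.1928] [ -6.7 -40.5]
knob [0.5931 0.1666] [ -44.9 -110.6]
tipL [0.4041 0.0795] [-99.9  90.2]
tipR [0.5806 0.1079] [-100.7  -88.7]
```

View pics/w1c.png

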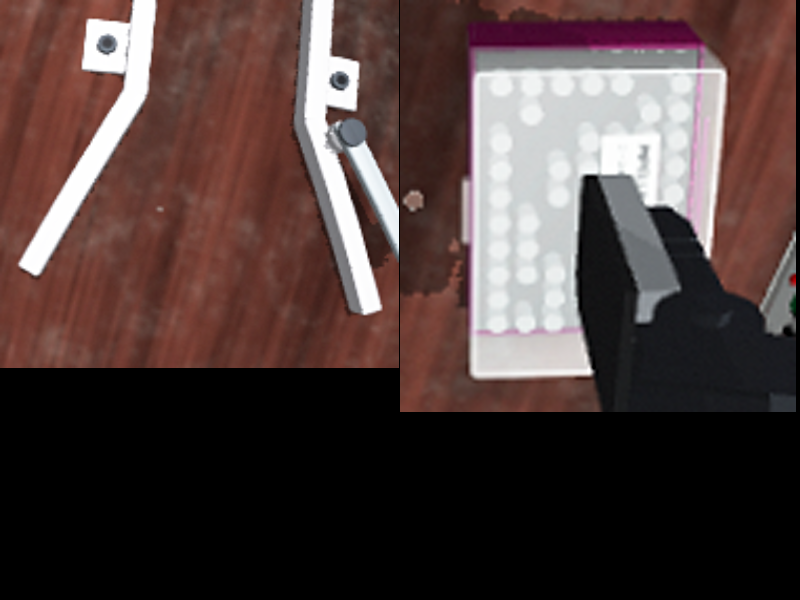

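Run:
```python
from h import *
import pickle
s,c=pickle.load(open("w1.pkl","rb"))
for p,z in(((470,22),0),((690,22),0),((474,71),.063),((724,69),.063),((471,378),.063)):
    P=wpt(s,c,270+(p[0]-400)/3.3,195+p[1]/3.3,z);print(P.round(4),fr(P).round(1))
print(wd(-330,-9))
```

```text
[0.4707 0.0074] [-181.9   36.2]
[0.549  0.0286] [-173.8  -44.5]
[0.4694 0.0089] [-180.3   37.3]
[0.5447 0.0296] [-172.1  -40.4]
[ 0.499  -0.0985] [-291.    25.6]
[ 0.53952297 -0.13128992]
```

jog_arm --increments "1.3 0 -4.45 0 0.65;1.3 0 -4.45 0 0.65;1.3 0 -4.45 0 0.65;1.3 0 -4.45 0 0.65;0 4 0 0 0.65;0 4 0 0 0.65;0 4 0 0 0.65;0 4 0 0 0.65"

```text
time: 3.15
tool_pos: [0.5465, -0.1208, 0.0698]
tcp_rot: [-1.571, -0.0, 0.267]
ft_force: [0.5, 0.7, -0.6]
opening: 0.0299
```

jog_arm --increments "0 3 0 0 0.65;0 2 0 0 0.65;0 0.7 0 0 0.65;0 0 0 0 0.65;0 0 0 0 0.65"

```text
time: 3.65
tool_pos: [0.5475, -0.122, 0.0154]
tcp_rot: [-1.572, -0.002, 0.265]
ft_force: [0.0, 0.2, -0.1]
opening: 0.0301
```

Run:
```python
from h import *
s=r.state();print(s["time"],fr(s["tool_pos"]),s["tool_pos"],s["tcp_rot"][2]+np.pi/2-YAW,s["opening"],s["ft_force"])
```

```text
3.65 [-322.14739147  -18.35959234] [ 0.54747303 -0.12201295  0.0153946 ] 0.10045534667510991 0.030142866130481664 [ 0.01632128  0.20855282 -0.07967057]
```

jog_arm --increments "0 0 0.6 0 0.65;0 0 0.6 0 0.65;0 0 0.5 0 0.65;0 0 0.4 0 0.65;0 0 0.4 0 0.65;0 0 0.5 0 0.65;0 0 0.5 0 0.65;0 0 0.5 0 0.65"

```text
time: 4.45
tool_pos: [0.5361, -0.0838, 0.0145]
tcp_rot: [-1.571, -0.0, 0.263]
ft_force: [1.3, -1.6, 1.4]
opening: 0.0297
```

jog_arm --increments "0 0 0.5 0 0.65;0 0 0.5 0 0.65;0 0 0.5 0 0.65;0 0 0.5 0 0.65;0 0 0.5 0 0.65;0 0 0.5 0 0.65;0 0 0.5 0 0.65;0 0 0.5 0 0.65"

```text
time: 5.25
tool_pos: [0.5254, -0.0449, 0.0143]
tcp_rot: [-1.571, 0.0, 0.263]
ft_force: [0.4, -2.2, 0.2]
opening: 0.0301
```

Run:
```python
from h import *
import pickle
s=r.state();c=r.capture("wrist");pickle.dump((s,c),open("w2.pkl","wb"))
print(fr(s["tool_pos"]),s["tool_pos"][2],s["tcp_rot"][2]+np.pi/2-YAW,s["ft_force"])
cv2.imwrite("pics/w2.png",cv2.cvtColor(c["img"],cv2.COLOR_RGB2BGR))
```

```text
[-242.49839244   -9.13722701] 0.014251248485687314 0.09883943947957241 [ 0.41529397 -2.15563029  0.19406139]
```

View pics/w2.png

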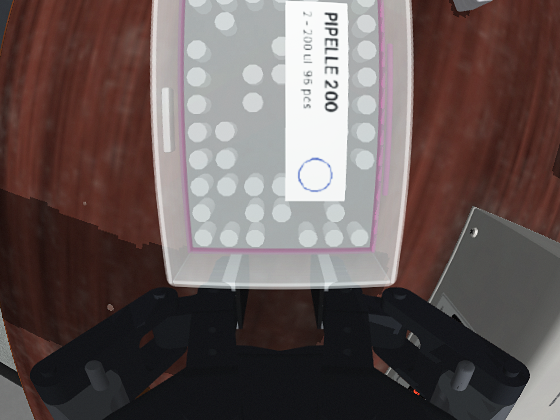

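The wrist view shows the box square on the two fingers: the lid's rear edge runs from (170,285) to (395,288), centred at column 282 against the tool's 279. No tipping is visible.

Run:
```python
from h import *
import pickle
s,c=pickle.load(open("w2.pkl","rb"))
a=[fr(wpt(s,c,*p,.063)) for p in((170,285),(395,288))];print(a)
m=(a[0]+a[1])/2;h=np.arctan2(-(a[1]-a[0])[0],(a[1]-a[0])[1]);e=a[0]-a[1];h=np.arctan2(-e[0],e[1]);print(m,h,"centre",m+56*np.array([np.cos(h),np.sin(h)]),"contact ahead of tcp",m-fr(s["tool_pos"]))
```

```text
[array([-231.63700242,   30.24548422]), array([-225.27771528,  -47.02244574])]
[-228.45735885   -8.38848076] 0.0821166924296964 centre [-172.64606101   -3.79511234] contact ahead of tcp [14.04103359  0.74874625]
```

jog_arm --increments "0 0 0.5 0 0.65;0 0 0.5 0 0.65;0 0 0.5 0 0.65;0 0 0.5 0 0.65;-0.01 0 0.5 0.008 0.65;-0.01 0 0.5 0.008 0.65;-0.02 0 0.5 0.008 0.65;-0.02 0 0.5 0.008 0.65"

```text
time: 6.1
tool_pos: [0.5145, -0.0064, 0.0142]
tcp_rot: [-1.571, 0.0, 0.23]
ft_force: [-0.5, -1.1, -0.1]
opening: 0.0299
```

jog_arm --increments "-0.03 0 0.5 0.009 0.65;-0.03 0 0.5 0.009 0.65;-0.03 0 0.5 0.008 0.65;-0.04 0 0.5 0.008 0.65;-0.05 0 0.5 0.008 0.65;-0.05 0 0.5 0.008 0.65;-0.05 0 0.5 0.008 0.65;-0.06 0 0.5 0.008 0.65"

```text
time: 6.9
tool_pos: [0.5034, 0.0321, 0.0143]
tcp_rot: [-1.571, -0.0, 0.164]
ft_force: [0.0, -1.3, -0.5]
opening: 0.0298
```

Run:
```python
from h import *
import pickle
s=r.state();c=r.capture("wrist");pickle.dump((s,c),open("w3.pkl","wb"))
print(fr(s["tool_pos"]),s["tool_pos"][2],s["tcp_rot"][2]+np.pi/2-YAW,s["ft_force"])
cv2.imwrite("pics/w3.png",cv2.cvtColor(c["img"],cv2.COLOR_RGB2BGR))
t=r.capture("top");pickle.dump(t,open("t3.pkl","wb"))
im=cv2.cvtColor(t["img"],cv2.COLOR_RGB2BGR)[150:275,85:305]
im=cv2.resize(im,None,fx=3.6,fy=3.6,interpolation=cv2.INTER_CUBIC)
cv2.imwrite("pics/t3.png",im)
```

```text
[-1.62901031e+02 -5.43429834e-02] 0.014303407151485759 0.00010618527217176599 [ 0.04692729 -1.34997678 -0.5030712 ]
```

View pics/w3.png

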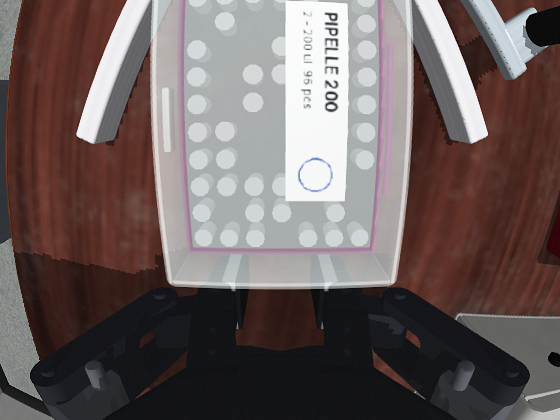

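The wrist view shows the box still square on the fingers and inside the mouth, with the rail tips symmetric at about (105,140) and (455,140). I'll push on into the channel.

jog_arm --increments "0 0 0.5 0 0.65;0 0 0.5 0 0.65;0 0 0.5 0 0.65;0 0 0.5 0 0.65;0 0 0.4 0 0.65;0 0 0.3 0 0.65;0 0 0.3 0 0.65;0 0 0.3 0 0.65"

```text
time: 7.8
tool_pos: [0.4981, 0.0644, 0.0144]
tcp_rot: [-1.571, -0.0, 0.165]
ft_force: [-0.1, -0.9, 1.1]
opening: 0.0298
```

jog_arm --increments "0 0 0.3 0 0.65;0 0 0.3 0 0.65;0 0 0.3 0 0.65;0 0 0.3 0 0.65;0 0 0.3 0 0.65;0 0 0.3 0 0.65;0 0 0.3 0 0.65;0 0 0.3 0 0.65"

```text
time: 8.6
tool_pos: [0.4941, 0.0882, 0.0143]
tcp_rot: [-1.571, -0.0, 0.165]
ft_force: [0.4, -1.6, -0.4]
opening: 0.0297
```

jog_arm --increments "0 0 0.3 0 0.65;0 0 0.3 0 0.65;0 0 0.3 0 0.65;0 0 0.3 0 0.65;0 0 0.3 0 0.65;0 0 0.3 0 0.65;0 0 0.3 0 0.65;0 0 0.3 0 0.65"

```text
time: 9.4
tool_pos: [0.4902, 0.1118, 0.0143]
tcp_rot: [-1.571, -0.0, 0.165]
ft_force: [1.1, -2.1, 0.9]
opening: 0.0301
```

jog_arm --increments "0 0 0.4 0 0.65;0 0 0.4 0 0.65;0 0 0.4 0 0.65;0 0 0.4 0 0.65;0 0 0.4 0 0.65;0 0 0.3 0 0.65;0 0 0.3 0 0.65;0 0 0.3 0 0.65"

```text
time: 10.2
tool_pos: [0.4854, 0.1404, 0.0143]
tcp_rot: [-1.571, -0.0, 0.165]
ft_force: [-0.7, -1.4, 1.2]
opening: 0.03
```

jog_arm --increments "0 0 0.3 0 0.65;0 0 0.3 0 0.65;0 0 0.3 0 0.65;0 0 0.3 0 0.65;0 0 0.2 0 0.65;0 0 0.2 0 0.65;0 0 0.2 0 0.65;0 0 0.2 0 0.65"

```text
time: 11.0
tool_pos: [0.4821, 0.16, 0.0143]
tcp_rot: [-1.571, 0.0, 0.165]
ft_force: [0.9, -2.4, 1.2]
opening: 0.0298
```

Run:
```python
from h import *
import pickle
s=r.state();c=r.capture("wrist");pickle.dump((s,c),open("w4.pkl","wb"))
print(fr(s["tool_pos"]),s["tool_pos"][2],s["tcp_rot"][2]+np.pi/2-YAW,s["ft_force"])
cv2.imwrite("pics/w4.png",cv2.cvtColor(c["img"],cv2.COLOR_RGB2BGR))
```

```text
[-33.19739254   0.04690115] 0.014289070734865392 0.0007118934020089451 [ 0.86278487 -2.41868786  1.20642213]
```

View pics/w4.png

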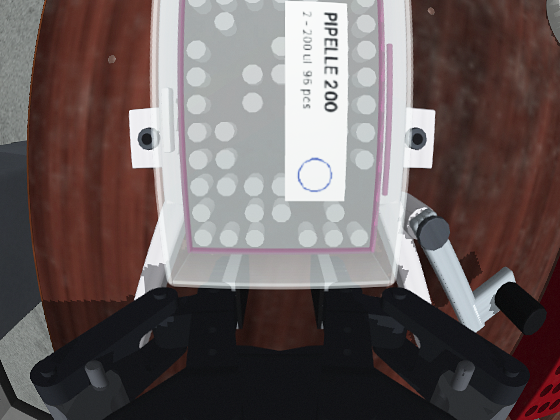

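jog_arm --increments "0 0 0.2 0 0.65;0 0 0.2 0 0.65;0 0 0.2 0 0.65;0 0 0.2 0 0.65;0 0 0.2 0 0.65;0 0 0.2 0 0.65;0 0 0.2 0 0.65;0 0 0.1 0 0.65"

```text
time: 11.85
tool_pos: [0.4796, 0.1749, 0.0143]
tcp_rot: [-1.571, -0.0, 0.165]
ft_force: [0.3, -1.1, 0.6]
opening: 0.0296
```

jog_arm --increments "0 0 0.05 0 0.65;0 0 0.05 0 0.65;0 0 0.05 0 0.65;0 0 0.05 0 0.65;0 0 0.05 0 0.65"

```text
time: 12.35
tool_pos: [0.4792, 0.1772, 0.0143]
tcp_rot: [-1.571, 0.0, 0.165]
ft_force: [1.0, -1.9, 0.8]
opening: 0.0297
```

jog_arm --increments "0 0 0.05 0 0.65;0 0 0.05 0 0.65;0 0 0.05 0 0.65;0 0 0.05 0 0.65"

```text
time: 12.75
tool_pos: [0.4789, 0.1792, 0.0143]
tcp_rot: [-1.571, 0.0, 0.165]
ft_force: [0.1, -1.7, 0.4]
opening: 0.03
```

jog_arm --increments "0 0 0.05 0 0.65;0 0 0.05 0 0.65;0 0 0.05 0 0.65;0 0 0.05 0 0.65"

```text
time: 13.15
tool_pos: [0.4786, 0.1812, 0.0143]
tcp_rot: [-1.571, 0.0, 0.165]
ft_force: [0.1, -2.8, -0.1]
opening: 0.0297
```

jog_arm --increments "0 0 0.05 0 0.65;0 0 0.05 0 0.65;0 0 0.05 0 0.65;0 0 0.05 0 0.65"

```text
time: 13.55
tool_pos: [0.4782, 0.1832, 0.0143]
tcp_rot: [-1.571, 0.0, 0.165]
ft_force: [0.2, -2.0, 0.3]
opening: 0.0299
```

jog_arm --increments "0 0 0.05 0 0.65;0 0 0.05 0 0.65;0 0 0.05 0 0.65"

```text
time: 13.85
tool_pos: [0.478, 0.1846, 0.0143]
tcp_rot: [-1.571, 0.0, 0.165]
ft_force: [0.5, -1.5, -0.3]
opening: 0.03
```

jog_arm --increments "0 0 0.05 0 0.65;0 0 0.05 0 0.65;0 0 0.05 0 0.65"

```text
time: 14.15
tool_pos: [0.4777, 0.1861, 0.0143]
tcp_rot: [-1.571, 0.0, 0.165]
ft_force: [-0.6, -1.3, 0.6]
opening: 0.03
```

jog_arm --increments "0 0 0.05 0 0.65;0 0 0.05 0 0.65;0 0 0.05 0 0.65"

```text
time: 14.45
tool_pos: [0.4775, 0.1876, 0.0143]
tcp_rot: [-1.571, 0.0, 0.165]
ft_force: [-0.3, -1.8, -0.6]
opening: 0.03
```

Box centre is at about 65 mm; I'll go in finer steps from here.

jog_arm --increments "0 0 0.05 0 0.65;0 0 0.05 0 0.65"

```text
time: 14.65
tool_pos: [0.4774, 0.1886, 0.0143]
tcp_rot: [-1.571, -0.0, 0.165]
ft_force: [0.5, -1.1, 0.1]
opening: 0.0297
```

jog_arm --increments "0 0 0.05 0 0.65;0 0 0.05 0 0.65"

```text
time: 14.85
tool_pos: [0.4772, 0.1895, 0.0143]
tcp_rot: [-1.571, 0.0, 0.165]
ft_force: [0.1, -1.7, 0.1]
opening: 0.0298
```

jog_arm --increments "0 0 0.04 0 0.65;0 0 0.04 0 0.65"

```text
time: 15.05
tool_pos: [0.4771, 0.1903, 0.0143]
tcp_rot: [-1.571, 0.0, 0.165]
ft_force: [0.7, -1.5, 0.1]
opening: 0.0298
```

jog_arm --increments "0 0 0.04 0 0.65;0 0 0.04 0 0.65"

```text
time: 15.25
tool_pos: [0.4769, 0.1911, 0.0143]
tcp_rot: [-1.571, 0.0, 0.165]
ft_force: [1.1, -1.5, -0.1]
opening: 0.03
```

jog_arm --increments "0 0 0.04 0 0.65;0 0 0.04 0 0.65"

```text
time: 15.45
tool_pos: [0.4768, 0.1919, 0.0143]
tcp_rot: [-1.571, -0.0, 0.165]
ft_force: [0.1, -2.3, -0.2]
opening: 0.0297
```

jog_arm --increments "0 0 0.04 0 0.65;0 0 0.04 0 0.65"

```text
time: 15.65
tool_pos: [0.4767, 0.1927, 0.0143]
tcp_rot: [-1.571, -0.0, 0.165]
ft_force: [-1.5, -1.4, 0.2]
opening: 0.03
```

jog_arm --increments "0 0 0.04 0 0.65;0 0 0.04 0 0.65"

```text
time: 15.85
tool_pos: [0.4766, 0.1934, 0.0143]
tcp_rot: [-1.571, -0.0, 0.165]
ft_force: [1.4, -2.5, -0.4]
opening: 0.0298
```

jog_arm --increments "0 0 0.03 0 0.65;0 0 0.03 0 0.65"

```text
time: 16.05
tool_pos: [0.4766, 0.1934, 0.0143]
tcp_rot: [-1.572, -0.0, 0.165]
ft_force: [0.8, -5.4, 0.9]
opening: 0.03
```

jog_arm --increments "0 0 0.03 0 0.65;0 0 0.03 0 0.65"

```text
time: 16.25
tool_pos: [0.4766, 0.1933, 0.0144]
tcp_rot: [-1.574, -0.0, 0.164]
ft_force: [1.1, -8.0, 1.8]
opening: 0.03
```

jog_arm --increments "0 0 0.03 0 0.65;0 0 0 0 0.65;0 0 0 0 0.65"

```text
time: 16.55
tool_pos: [0.4766, 0.1933, 0.0144]
tcp_rot: [-1.574, -0.0, 0.164]
ft_force: [2.0, -7.0, 1.0]
opening: 0.03
```

jog_arm --increments "0 0 0 0 0.65;0 0 0 0 0.65;0 0 0 0 0.65"

```text
time: 16.85
tool_pos: [0.4766, 0.1933, 0.0144]
tcp_rot: [-1.574, -0.0, 0.164]
ft_force: [1.2, -8.3, 1.4]
opening: 0.0299
```

jog_arm --increments "0 0 0 0 0.65;0 0 0 0 0.65;0 0 0 0 0.65;0 0 0 0 0.65;0 0 0 0 0.65;0 0 0 0 0.65"

```text
time: 17.45
tool_pos: [0.4766, 0.1933, 0.0144]
tcp_rot: [-1.574, -0.0, 0.164]
ft_force: [1.0, -8.5, 1.3]
opening: 0.0297
```

jog_arm --increments "0 0 0.03 0 0.65;0 0 0 0 0.65;0 0 0 0 0.65;0 0 0 0 0.65;0 0 0 0 0.65;0 0 0 0 0.65;0 0 0 0 0.65;0 0 0 0 0.65"

```text
time: 18.25
tool_pos: [0.4766, 0.1933, 0.0144]
tcp_rot: [-1.575, -0.0, 0.164]
ft_force: [1.6, -7.9, 2.8]
opening: 0.0301
```

jog_arm --increments "0 0 -0.2 0 0.65;0 0 -0.4 0 0.65;0 0 -1 0 0.65;0 0 -2 0 0.65;0 0 -3 0 0.65;0 0 0 0 0.65"

```text
time: 18.85
tool_pos: [0.4873, 0.1275, 0.0143]
tcp_rot: [-1.571, 0.0, 0.161]
ft_force: [0.4, 0.6, 0.1]
opening: 0.0303
```

jog_arm --increments "0 -4 0 0 1;0 -4 0 0 1;0 -4 0 0 1;0 0 0 0 1;0 0 0 0 1"

```text
time: 19.35
tool_pos: [0.4879, 0.1307, 0.1355]
tcp_rot: [-1.57, -0.003, 0.165]
ft_force: [-0.2, 0.5, -0.6]
opening: 0.0001
```

Run:
```python
from h import *
import pickle
s=r.state();c=r.capture("wrist");pickle.dump((s,c),open("w5.pkl","wb"))
print(fr(s["tool_pos"]),s["tool_pos"],s["tcp_rot"][2]+np.pi/2-YAW,s["ft_force"])
cv2.imwrite("pics/w5.png",cv2.cvtColor(c["img"],cv2.COLOR_RGB2BGR))
```

```text
[-63.07207346  -0.93303469] [0.48793067 0.13072884 0.1355262 ] 0.0011589212980371855 [-0.20010367  0.46682931 -0.55078615]
```

View pics/w5.png

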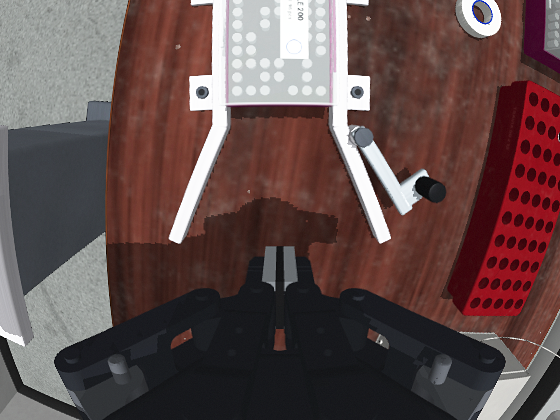

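The wrist view shows the box home between the rails, with its rear at row 105. The latch pivot is at (360,136), the knob base at about (420,187) and its top at (433,190). The red rack's near edge runs from (515,85) to (465,300). Next I'll plan the latch push.

Run:
```python
from h import *
import pickle
s,c=pickle.load(open("w5.pkl","rb"))
print("q",s["q"].round(3))
for n,p,z in(("pivot",(363,134),.043),("knobtop",(437,190),.067),("rack a",(500,85),0),("rack b",(450,298),0),("rack top",(513,80),.04),("lid rear L",(222,105),.0),("lid rear R",(333,106),.0)):
    P=wpt(s,c,*p,z);print(n,P.round(3),fr(P).round(1))
piv=np.array([-6,-62])
for th in (232,212,192,172,152,132,115,110):
    a=np.radians(th);k=piv+63.9*np.array([np.cos(a),np.sin(a)]);t=np.array([np.sin(a),-np.cos(a)]);T=k-22.5*t
    print(th,k.round(1),"TCP",T.round(1),"yaw",round(YAW-np.pi/2+np.radians(th-90-90),3),wd(*T).round(3))
```

```text
q [ 2.610e-01  3.110e-01 -1.580e-01  1.098e+00  1.000e-03  1.667e+00]
pivot [0.539 0.197] [ -5.9 -61.7]
knobtop [0.596 0.17 ] [ -41.9 -114.4]
rack a [0.684 0.279] [  51.6 -219. ]
rack b [0.695 0.047] [-180.  -191.2]
rack top [0.668 0.277] [  52.1 -203. ]
lid rear L [0.427 0.201] [15.9 48.2]
lid rear R [0.52  0.215] [ 15.1 -46. ]
232 [ -45.3 -112.4] TCP [ -27.6 -126.2] yaw 1.072 [0.606 0.186]
212 [-60.2 -95.9] TCP [ -48.3 -114.9] yaw 0.723 [0.598 0.164]
192 [-68.5 -75.3] TCP [-63.8 -97.3] yaw 0.374 [0.583 0.146]
172 [-69.3 -53.1] TCP [-72.4 -75.4] yaw 0.025 [0.563 0.134]
152 [-62.4 -32. ] TCP [-73.  -51.9] yaw -0.324 [0.54  0.129]
132 [-48.8 -14.5] TCP [-65.5 -29.6] yaw -0.674 [0.517 0.133]
115 [-33.   -4.1] TCP [-53.4 -13.6] yaw -0.97 [0.499 0.142]
110 [-27.9  -2. ] TCP [-49.   -9.6] yaw -1.058 [0.494 0.146]
```

jog_arm --increments "0 0 0 -0.13 1;0 0 0 -0.13 1;0 0 0 -0.13 1;0 0 0 -0.13 1;0 0 0 -0.13 1;0 0 0 -0.13 1;0 0 0 -0.127 1;0 0 0 0 1"

```text
time: 20.2
tool_pos: [0.4857, 0.13, 0.1323]
tcp_rot: [-1.568, 0.003, 1.072]
ft_force: [-0.2, 0.4, -0.0]
opening: 0.0001
```

jog_arm --increments "3.9 0 -2.6 0 1;3.9 0 -2.6 0 1;3.9 0 -2.6 0 1;0 0 0 0 1;0 3 0 0 1;0 3 0 0 1;0 2.9 0 0 1;0 0 0 0 1"

```text
time: 21.0
tool_pos: [0.6063, 0.1939, 0.0392]
tcp_rot: [-1.562, 0.009, 1.07]
ft_force: [-0.6, -0.6, -0.6]
opening: -0.0001
```

Run:
```python
from h import *
s=r.state();print(s["time"],fr(s["tool_pos"]),s["tool_pos"],s["tcp_rot"],s["ft_force"],s["opening"])
R=Rn.from_euler("xyz",s["tcp_rot"]).as_matrix()
piv=np.array([-6,-62])
x,y=s["tool_pos"][:2];yaw=s["tcp_rot"][2]
for th in (232,224,216,208,200,192,184,176,168,160,152,144,136,128,120,112,106):
    a=np.radians(th);k=piv+63.9*np.array([np.cos(a),np.sin(a)]);t=np.array([np.sin(a),-np.cos(a)]);W=wd(*(k-22.5*t))
    d=W-[x,y];ny=YAW-np.pi/2+np.radians(th-180)
    print(th,"x %.2f z %.2f turn %.3f"%(100*(d@[np.cos(yaw),np.sin(yaw)]),100*(d@[-np.sin(yaw),np.cos(yaw)]),yaw-ny));x,y=W;yaw=ny
```

```text
21.0 [ -20.0572938  -128.05847566] [0.60631464 0.19394581 0.0391628 ] [-1.56205523  0.00904611  1.07005669] [-0.58284732 -0.56347951 -0.6385762 ] -9.559585857158685e-05
232 x -0.71 z -0.32 turn -0.002
224 x -0.91 z -0.25 turn 0.140
216 x -0.91 z -0.25 turn 0.140
208 x -0.91 z -0.25 turn 0.140
200 x -0.91 z -0.25 turn 0.140
192 x -0.91 z -0.25 turn 0.140
184 x -0.91 z -0.25 turn 0.140
176 x -0.91 z -0.25 turn 0.140
168 x -0.91 z -0.25 turn 0.140
160 x -0.91 z -0.25 turn 0.140
152 x -0.91 z -0.25 turn 0.140
144 x -0.91 z -0.25 turn 0.140
136 x -0.91 z -0.25 turn 0.140
128 x -0.91 z -0.25 turn 0.140
120 x -0.91 z -0.25 turn 0.140
112 x -0.91 z -0.25 turn 0.140
106 x -0.68 z -0.20 turn 0.105
```

jog_arm --increments "0 -0.8 0 0 1;0 0 0 0 1;-0.35 0 -0.16 0 1;-0.35 0 -0.16 0 1;0 0 0 0 1"

```text
time: 21.5
tool_pos: [0.6114, 0.1873, 0.0543]
tcp_rot: [-1.572, -0.001, 1.071]
ft_force: [-0.0, 1.1, -0.5]
opening: 0.0001
```

jog_arm --increments "-0.46 0 -0.12 0.07 1;-0.46 0 -0.12 0.07 1;-0.46 0 -0.12 0.07 1;-0.46 0 -0.12 0.07 1;-0.46 0 -0.12 0.07 1;0 0 0 0 1"

```text
time: 22.1
tool_pos: [0.6027, 0.1655, 0.0539]
tcp_rot: [-1.572, -0.001, 0.721]
ft_force: [0.8, 0.1, 0.2]
opening: -0.0001
```

```bash
cat > st.py <<'E'
from h import *
s=r.state();f=fr(s["tool_pos"]);h=s["tcp_rot"][2]+np.pi-YAW;t=np.array([np.cos(h),np.sin(h)])
k=f+22.5*t;v=k-[-6,-62];print(s["time"],f.round(1),s["tool_pos"][2].round(4),s["tcp_rot"].round(3),s["ft_force"].round(1),"normal th",round(np.degrees(h)+90,1),"knob est",k.round(1),"r %.1f th %.1f"%(np.hypot(*v),np.degrees(np.arctan2(v[1],v[0]))%360))
E
python3 st.py
```

```text
22.1 [ -47.5 -119.9] 0.0539 [-1.572e+00 -1.000e-03  7.210e-01] [0.8 0.1 0.2] normal th 211.9 knob est [ -59.4 -100.8] r 66.0 th 216.0
```

jog_arm --increments "-0.45 0.6 0.1 0 1;-0.46 0 -0.12 0.07 1;-0.46 0 -0.12 0.07 1;-0.46 0 -0.12 0.07 1;-0.46 0 -0.12 0.07 1;0 0 0 0 1"

```text
time: 22.7
tool_pos: [0.585, 0.1488, 0.0468]
tcp_rot: [-1.571, 0.001, 0.443]
ft_force: [-0.2, 0.1, 0.1]
opening: 0.0001
```

```bash
python3 st.py
python3 - <<'E'
from h import *
c=r.capture("wrist");cv2.imwrite("pics/w6.png",cv2.cvtColor(c["img"],cv2.COLOR_RGB2BGR))
E
```

```text
22.7 [-61.1 -99.7] 0.0468 [-1.571e+00  1.000e-03  4.430e-01] [-0.2  0.1  0.1] normal th 196.0 knob est [-67.3 -78. ] r 63.4 th 194.7
```

View pics/w6.png

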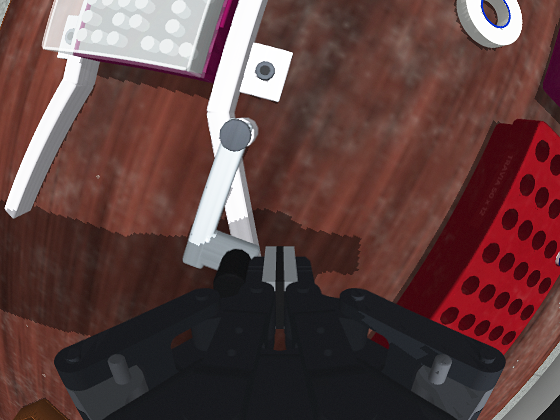

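The latch is swinging: the knob at (235,268) sits against the left side of the shut fingers. I'll continue along the arc.

jog_arm --increments "-0.46 0 -0.13 0.07 1;-0.46 0 -0.13 0.07 1;-0.46 0 -0.13 0.07 1;-0.46 0 -0.13 0.07 1;-0.46 0 -0.13 0.07 1;-0.46 0 -0.13 0.07 1;-0.46 0 -0.13 0.07 1;0 0 0 0 1"

```text
time: 23.55
tool_pos: [0.5563, 0.1333, 0.047]
tcp_rot: [-1.571, 0.001, -0.046]
ft_force: [-0.0, 1.4, 1.1]
opening: -0.0001
```

```bash
python3 st.py
```

```text
23.55 [-71.7 -68.8] 0.047 [-1.571e+00  1.000e-03 -4.600e-02] [-0.   1.4  1.1] normal th 168.0 knob est [-67.1 -46.8] r 62.9 th 166.0
```

jog_arm --increments "-0.46 0 -0.12 0.07 1;-0.46 0 -0.12 0.07 1;-0.46 0 -0.12 0.07 1;-0.46 0 -0.12 0.07 1;-0.46 0 -0.12 0.07 1;-0.46 0 -0.12 0.07 1;-0.46 0 -0.12 0.07 1;0 0 0 0 1"

```text
time: 24.35
tool_pos: [0.5237, 0.1334, 0.0472]
tcp_rot: [-1.571, 0.0, -0.535]
ft_force: [-1.0, -0.3, -0.6]
opening: -0.0001
```

```bash
python3 st.py
```

```text
24.35 [-66.2 -36.7] 0.0472 [-1.571  0.    -0.535] [-1.  -0.3 -0.6] normal th 139.9 knob est [-51.8 -19.4] r 62.5 th 137.1
```

jog_arm --increments "-0.46 0 -0.11 0.07 1;-0.46 0 -0.11 0.07 1;-0.46 0 -0.11 0.07 1;-0.46 0 -0.11 0.07 1;-0.46 0 -0.11 0.07 1;0 0 0 0 1"

```text
time: 24.95
tool_pos: [0.5026, 0.1435, 0.0473]
tcp_rot: [-1.571, 0.0, -0.885]
ft_force: [0.5, 0.0, 0.2]
opening: 0.0001
```

jog_arm --increments "-0.3 0 -0.05 0.04 1;-0.2 0 -0.03 0.02 1;-0.1 0 0 0 1;0 0 0 0 1"

```text
time: 25.35
tool_pos: [0.4987, 0.1472, 0.0473]
tcp_rot: [-1.571, -0.001, -0.947]
ft_force: [0.8, -2.3, 0.5]
opening: -0.0
```

```bash
python3 st.py
```

```text
25.35 [-48.6 -14.2] 0.0473 [-1.571e+00 -1.000e-03 -9.470e-01] [ 0.8 -2.3  0.5] normal th 116.4 knob est [-28.5  -4.2] r 62.0 th 111.2
```

jog_arm --increments "-0.1 0 0 0 1;-0.1 0 0 0 1;0 0 0 0 1"

```text
time: 25.65
tool_pos: [0.4986, 0.1474, 0.0474]
tcp_rot: [-1.571, -0.005, -0.949]
ft_force: [3.2, -8.0, -1.0]
opening: -0.0002
```

jog_arm --increments "-0.1 0 0 0 1;0 0 0 0 1;0 0 0 0 1"

```text
time: 25.95
tool_pos: [0.4985, 0.1474, 0.0474]
tcp_rot: [-1.571, -0.006, -0.949]
ft_force: [5.2, -8.8, -1.2]
opening: 0.0001
```

```bash
python3 st.py
```

```text
25.95 [-48.3 -14.1] 0.0474 [-1.571 -0.006 -0.949] [ 5.2 -8.8 -1.2] normal th 116.2 knob est [-28.1  -4.2] r 61.9 th 111.0
```

At the end stop: about 10 N with no further motion. I'll back off along +x, lift, and check.

jog_arm --increments "0.3 0 0 0 1;0.5 0 0 0 1;1.5 0 0 0 1;2 0 0 0 1;0 0 0 0 1;0 -4 0 0 1;0 -4 0 0 1;0 -4 0 0 1"

```text
time: 26.75
tool_pos: [0.5212, 0.1151, 0.1683]
tcp_rot: [-1.572, 0.001, -0.948]
ft_force: [1.1, 0.6, 0.1]
opening: 0.0001
```

jog_arm --increments "0 -3 -4 -0.14 1;0 -3 -4 -0.14 1;0 -2 -4 -0.14 1;0 0 -4 -0.14 1;0 0 0 -0.14 1;0 0 0 -0.14 1;0 0 0 0 1;0 0 0 0 1"

```text
time: 27.55
tool_pos: [0.4154, -0.0017, 0.2473]
tcp_rot: [-1.57, 0.0, -0.111]
ft_force: [0.5, 0.5, 0.6]
opening: -0.0
```

```bash
python3 st.py
python3 - <<'E'
from h import *
import pickle
s=r.state();c=r.capture("wrist");pickle.dump((s,c),open("w7.pkl","wb"))
cv2.imwrite("pics/w7.png",cv2.cvtColor(c["img"],cv2.COLOR_RGB2BGR))
E
```

```text
27.55 [-181.9   92.3] 0.2473 [-1.57   0.    -0.111] [0.5 0.5 0.6] normal th 164.3 knob est [-175.8  113.9] r 244.5 th 134.0
```

View pics/w7.png

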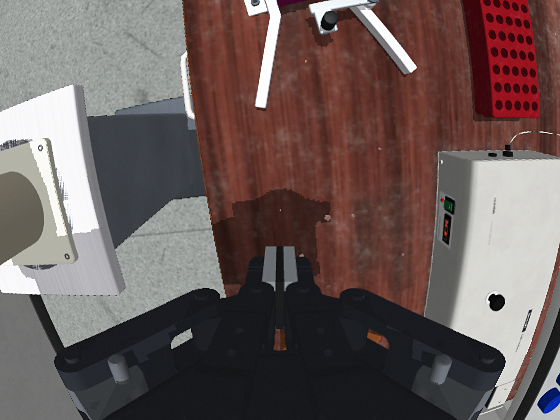

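The latch bar lies across the channel, with the knob near (328,20). One last check from the top camera.

Run:
```python
from h import *
import pickle
t=r.capture("top");pickle.dump(t,open("t8.pkl","wb"))
im=cv2.cvtColor(t["img"],cv2.COLOR_RGB2BGR)[150:275,85:305]
cv2.imwrite("pics/t8.png",cv2.resize(im,None,fx=3.6,fy=3.6,interpolation=cv2.INTER_CUBIC))
print("expected knob px",(proj(t,[*wd(-28,-2),.067])-[85,150])*3.6)
```

```text
expected knob px [389.71231312 245.73305355]
```

View pics/t8.png

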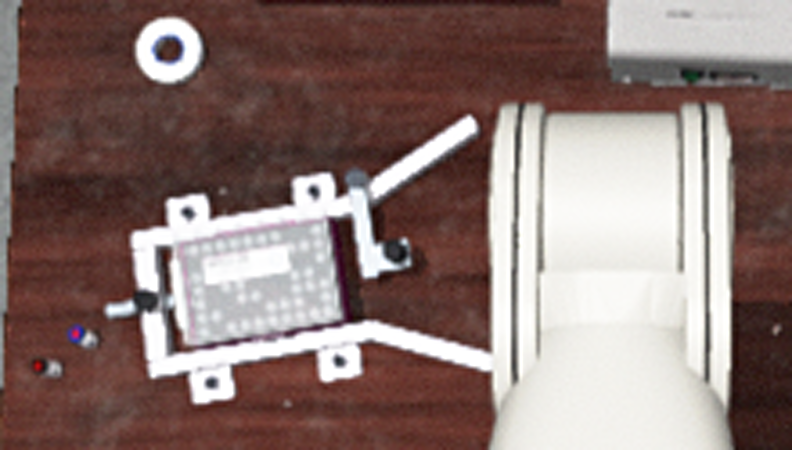

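The top view shows the box seated in line against the pad. The bar lies across the channel with the knob at (396,247) against the expected (390,246), and the tape roll hasn't moved. The arm is clear, so I'm handing in.

```bash
python3 -c "
from h import *
print(r.sign_off())"
```

```text
the job is handed in; nothing more can be done
None
```

I slid the magenta tip box into the frame, pressed it against the stop pad, swung the latch shut and handed the job in at about 28 s. No verdict was reported.

- **Box:** I pushed it by its rear face with two spread fingers and eased it straight on the way in. It met the pad with its centre about 70.5 mm into the channel. I held it there at about 8 N on the wrist sensor for 2 s, then let go.
- **Latch:** I pushed the knob round with the shut fingers until it stopped. At the end it took about 10 N with no further movement, and then I backed the arm off and lifted it clear.
- **Last checks:** The final top view shows the box in line in the channel and the latch bar across behind it. The wrist force is back to zero and the tape roll is where it was. I did not measure the bottle and jar at the end, but the arm never worked near them.
- **Disagreement:** In that last view the knob sat about 1.7 px (about 4 mm, or 0.06 rad) from where I expected it when shut. I put this down to picking and calibration error, because the latch had reached a hard stop. The arm's own position gave about 0.02 rad from shut; the limit is 0.12 rad.

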